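Bleed the air block, then find which way its red cap undoes and lift it off

TASK

Vent the air outlet block and open one outlet: lift the steel bleed pin out of its wooden holder, stand it upright and fully home in the bore in the middle of the block, and let go of it. Then take the red cap by its knob: nobody knows whether its quick-turn thread is right- or left-handed, so try it one way and, if it meets a stop at once, the other; turn it, still down on its seat, the way it yields until it is free, then lift it off to about 10 cm above its seat. Finish holding the red cap level and still in the air; leave the pin in the bore, the blue cap shut, and disturb nothing else on the bench.

Things in the scene. Friction and masses are not known exactly. Their poses are not given: they have to be found in the camera images.
- air_block: pale grey metal air outlet block, fixed, 80 (its x) x 250 (its y) x 40 mm high; origin at the centre of its underside on the bench, z up. Two outlets on its top at y = +80 and y = -80 mm, each closed by a cap; the red cap may be on either. Small brass hose nipple on its +x side (sticks out 40 mm, centred 20 mm high)
- bore_mouth (a point): centre of the mouth of the bleed bore in the block's top, 40 mm above the bench; plain round bore 14.5 mm wide, 30 mm deep (floor 10 mm above the bench), 2 mm chamfer; axes as the block's
- pin_holder: pale wooden holder, fixed, 60 x 60 x 35 mm high, with a bore 14.5 mm wide, 25 mm deep (floor 10 mm above the bench) in which the pin stands; origin at the centre of its underside
- pin_mid (a point): centre (half-way up) of the loose steel bleed pin, 90 mm long, z along it upward: shank 12 mm thick with a tapered foot, and from 13 mm to 45 mm above this point a dark round head 18 mm thick to grip it by. Fully home in the bore this point lies 15 mm above the bore's mouth (55 mm above the bench). Weight 40 to 90 g
- red_cap_grip (a point): centre of the round grip knob (24 wide, 28 mm high, upright) of the red quick-turn cap (loose, 60 to 130 g); the knob stands on a round cap 60 mm wide and 23 mm high. The point lies on the cap's axis, 36 mm above its lower rim, 14 mm above the foot of the knob, 14 mm below its top; seated, 76 mm above the bench. White pointer at its -x, at the start within 4 degrees of the block's -x
- red_cap: the red cap; origin at the centre of its lower rim, -x to its white pointer, z up. Hidden thread hand, differs from start to start: one way a hard stop when it is 9 degrees (0.15 rad) from the block's x (the knob then slips in the fingers); the other way it turns easily, is free from about 42 degrees, stops at about 95. It does not rise as it turns; best at 66 degrees (1.15 rad) it lifts off. Locked, it lifts 2 mm at most
- blue_cap_grip (a point): the same point on the knob of the blue cap, which is of the same make and size and stays shut on the other outlet
- blue_cap: the blue cap: origin at the centre of its lower rim, -x to its white pointer, z up; leave it alone
- bleed_pin: the bleed pin: origin at its foot, z along it, up
- screw_box: green card box of screws, 60 x 87 x 46 mm, origin under its centre; bystander
- marking_gauge: wooden marking gauge, 72 x 210 x 58 mm, origin under its centre; bystander
There are look-alikes about, which are no part of the job. Of the things that look like the red_cap, the larger one is meant.

How it is judged:
By the outcome, as a careful person would: the job done as asked, in the order asked, and still so for the second after the job is handed in, while the arm keeps its last pose, push and grip.
It also fails if it takes over 58 s, if anything falls off the work surface, if the arm or the gripper's body presses on something with over 40 N, if the wrist force passes 120 N, or if a joint passes its speed limit or range.

ROBOT

A 6-joint arm with a two-finger parallel gripper is mounted at the origin on a cart in front of the work surface, level with it; the furniture and walls round the work are solid. World frame = base frame: x ahead of the robot, y to its left, z up, the work surface at z = 0. Lengths are in m, angles in rad, forces in N, time in s.
With the tool pointing down it reaches from about 0.4 to 0.825 m from the base axis. Payload 7 kg.
Tool frame: the origin (TCP) lies midway between the tips of the shut fingers; the grasp point (between the pads) lies 19 mm behind it; z points along the fingers, y is the line along which they close (so a half turn about z gives the same grasp; the last joint's range is limited). The gripper opens to 88 mm and grips with 3 to 60 N. Pads are 19 mm wide; open, the fingers measure 130 mm over their backs; the gripper's body (78 mm by 193 mm) begins 47 mm behind the grasp point.
Start: joints at [-0.817, 0.359, 0.012, 0, -1.224, -0.288], TCP at [0.303, -0.603, 0.227] pointing down, gripper open.
Joint ranges: [-3.07, 3.07], [-1.43, 2.12], [-1.02, 1.25], [-3.03, 1.67], [-3.05, -0], [-3.03, 3.03]. Speed limits (rad/s): [2.39, 2.39, 3.01, 3.14, 3.14, 3.14].

INTERFACE

Orientations are given as [roll, pitch, yaw] about the fixed x, y, z axes, in that order (R = Rz(yaw) Ry(pitch) Rx(roll)).
In Python, from station import monitor, viewer, arm gives the robot as it stands.
- The arm moves only by the tool move_arm, never from a script. Its argument "deltas" is a list that holds one entry, the list of rows, each a list of 7 numbers: the turn, a rotation vector about the tool's x, y, z in degrees, then the shift along the tool's x, y, z in m, then the finger opening in m, from 0 to 0.0876. A call has 1 to 12 rows; each row is the pose to reach, as a shift and turn from the pose commanded when the call began, along the tool's axes at that moment; what a row does not reach only later rows make up. A row lasts 1/12 s, in which the tool goes at most 41.7 mm and 7.16 degrees, less where a joint would pass 70% of its speed; a pose out of reach is approached as far as the arm can. A call with a gripper value outside its range is refused whole. The fingers move at their own pace and stop on an object; "force" is the grip in N (left out, the last holds). Time passes only in rows, so rows that repeat a pose let the fingers close. It gives the time, the measured TCP pose, the force and the opening at its end, in the units of the state.
- monitor.get_state(): the state, without advancing time (a new reading comes with each control period).
- viewer.grab_frame(name): name is "side" or "top"; returns a dict with "frame" (384x512x3 uint8, blue, green, red), "vfov" (degrees; the focal length in pixels is half the picture's height over the tangent of half this angle, whatever the lens; pixels are square), "cx", "cy" (the principal point, pixels), "xyz" and "orientation" of the camera in the world. Camera axes: x right, y down, z forward; pixel columns grow to the right and rows downward; lengths in m; the calibration is good to about 2 mm. A picture is of the moment at which its call begins. There is no depth.
- arm.job_done(): hands the job in, once; it reports no verdict.
The state is a dict: "t": time; "q": joint angles; "qd": joint speeds; "joint_efforts": joint torques, N m; "eef_pos": TCP position; "ee_rot": TCP orientation; "force": force on the tool from outside, world axes, zero at the start; "moment": the same for the moment, N m; "width": finger opening in m.
Only numpy, scipy, OpenCV 4.12 (cv2) and the standard library are available. Lean on these libraries where they do the work, as an engineer would, in place of code of your own. Each camera call takes 0.05 s, during which the arm holds its last target. There are 200 camera calls.

## Working session

There is one attempt and no reset: what is moved stays moved. The work goes in short steps, Python scripts to look and compute and a tool call to move; the robot and the scene stay as the last step left them, time stands still between calls to the robot, and variables do not carry over. Pictures are saved under pics/ and viewed, on a budget of 10 in all, crops included, one or two more only if the job needs it, and the job is handed in when it is done.

Besides the shell and the picture viewer there is one more tool, called after "Call:" as name(argument=value, ...), one argument or row to a line, values as JSON. move_arm: Moves the arm, as the interface text tells. Its arguments: {"type":"object","properties":{"deltas":{"type":"array","items":{"type":"array","items":{"type":"array","items":{"type":"number"}}}},"force":{"type":"number"}},"required":["deltas"]}

```bash
mkdir -p pics; ls; cat > h.py <<'E'
import numpy as np, cv2
from scipy.spatial.transform import Rotation as R
from station import monitor, viewer, arm
def grab(n, save=None):
    f=viewer.grab_frame(n)
    if save: cv2.imwrite('pics/'+save, f['frame'])
    return f
def cam(f):
    o=np.array(f['orientation'],float)
    M=R.from_euler('xyz',o).as_matrix() if o.size==3 else (o.reshape(3,3) if o.size==9 else R.from_quat(o).as_matrix())
    fl=f['frame'].shape[0]/2/np.tan(np.radians(f['vfov'])/2)
    return M,np.array(f['xyz']),fl
def ray(f,u,v):
    M,c,fl=cam(f); d=M@np.array([(u-f['cx'])/fl,(v-f['cy'])/fl,1]); return c,d/np.linalg.norm(d)
def onz(f,u,v,z):
    c,d=ray(f,u,v); return c+d*(z-c[2])/d[2]
def proj(f,p):
    M,c,fl=cam(f); q=M.T@(np.array(p)-c); return q[0]/q[2]*fl+f['cx'],q[1]/q[2]*fl+f['cy']
E
python3 - <<'E'
from h import *
for n in('top','side'):
    f=grab(n,n+'1.png'); print({k:v for k,v in f.items() if k!='frame'})
print(monitor.get_state())
E
```

```text
pics
{'vfov': 47.17660823400963, 'cx': 259.06767041885394, 'cy': 191.06915512377932, 'xyz': array([ 0.41108153, -0.01920677,  1.5407631 ]), 'orientation': array([-3.07663967e+00, -1.06611485e-03, -1.57278653e+00])}
{'vfov': 42.57875051253915, 'cx': 251.0675280474365, 'cy': 192.8524234249047, 'xyz': array([ 0.38843504, -1.25489581,  1.1404699 ]), 'orientation': array([-2.27735222,  0.00666276, -0.10881749])}
{'t': 0.1, 'q': array([-8.16904674e-01,  3.59320421e-01,  1.11624535e-02, -3.21230201e-04,
       -1.22410962e+00, -2.88075659e-01]), 'qd': array([ 1.22834031e-04, -1.03432242e-03,  3.33607643e-03,  3.32115011e-05,
        4.38739443e-04,  9.10187908e-04]), 'joint_efforts': array([-1.32391517e-03, -5.84164917e+01,  2.93753725e+01,  7.01560959e+00,
        1.01236906e-02, -5.28119756e-05]), 'eef_pos': array([ 0.30294577, -0.60270845,  0.22571597]), 'ee_rot': array([ 3.14009621e+00, -1.28487700e-04, -2.67588593e+00]), 'force': array([ 0.45872009, -0.08784151,  0.2419031 ]), 'moment': array([ 0.01193074, -0.04210796,  0.0131665 ]), 'width': 0.08781633076794258}
```

View pics/top1.png

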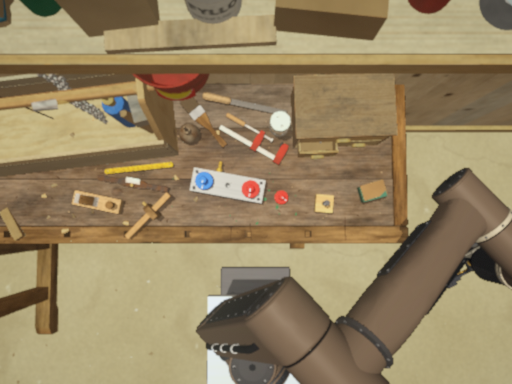

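View pics/side1.png

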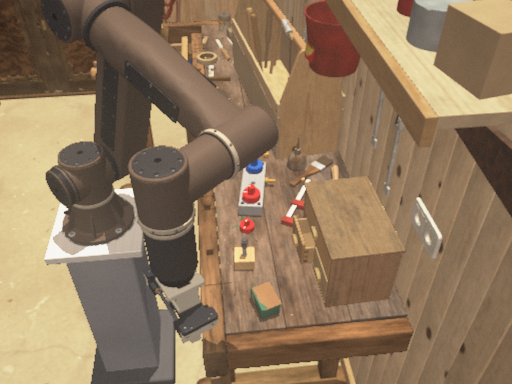

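The top view shows the block at (228,186) with blue cap (204,180) and red cap (251,189). The small red look-alike is at (281,197), the holder at (324,203) and the box at (372,190). The side view shows the same, with the pin standing in the holder at (244,248). Next are crops and masks.

```bash
python3 - <<'E'
from h import *
T=cv2.imread('pics/top1.png'); S=cv2.imread('pics/side1.png')
a=cv2.resize(T[155:220,180:340],None,fx=5,fy=5,interpolation=cv2.INTER_CUBIC)
b=cv2.resize(S[150:280,220:290],None,fx=4,fy=4,interpolation=cv2.INTER_CUBIC)
b=cv2.rotate(b,cv2.ROTATE_90_CLOCKWISE)
o=np.zeros((a.shape[0]+b.shape[0],800,3),np.uint8); o[:a.shape[0],:a.shape[1]]=a; o[a.shape[0]:,:b.shape[1]]=b
o=o[:600]; cv2.imwrite('pics/c1.png',o)
for nm,im in(('T',T),('S',S)):
    h=cv2.cvtColor(im,cv2.COLOR_BGR2HSV)
    ms={'red':((h[...,0]<8)|(h[...,0]>172))&(h[...,1]>150)&(h[...,2]>90),'blue':(abs(h[...,0].astype(int)-110)<12)&(h[...,1]>120)&(h[...,2]>80),'grey':(h[...,1]<45)&(h[...,2]>140),'wood':(abs(h[...,0].astype(int)-20)<8)&(h[...,2]>175)&(h[...,1]>80)}
    for k,m in ms.items():
        n,l,s,c=cv2.connectedComponentsWithStats(m.astype(np.uint8))
        for i in range(1,n):
            if s[i,4]>25 and 150<c[i][1]<290 and 180<c[i][0]<345: print(nm,k,s[i],c[i].round(1))
E
```

```text
T red [273 144  15  20 153] [280.6 153.3]
T red [243 181  16  17 179] [250.5 188.3]
T red [274 190  14  14 132] [280.5 196.5]
T blue [196 173  17  16 193] [204.3 180. ]
T grey [257 147  17  13  91] [265.2 152.6]
T grey [ 189  167   77   37 1231] [227.  185.1]
T wood [301 150  29   3  42] [315.  151.3]
T wood [216 161   6  11  35] [219.  166.7]
T wood [315 194  19  19 302] [323.8 202.8]
T wood [330 231  15   8  72] [337.4 233.7]
S red [243 184  17  19 221] [251.1 194.2]
S red [292 199  13   8  60] [298.1 202.6]
S red [282 216  11   8  62] [287.4 219.8]
S red [240 218  15  15 158] [246.7 225.5]
S blue [247 160  16  13 105] [254.8 166.2]
S grey [312 161  13   9  58] [317.9 164.9]
S grey [239 162  27  46 520] [253.2 185.6]
S grey [296 186  10  14  59] [300.9 192.7]
S grey [287 205  10  12  56] [291.3 210.3]
S wood [265 177  11   5  34] [269.2 179.1]
S wood [225 181   6   9  30] [226.7 184.8]
S wood [ 215  183   66  126 1709] [249.2 255.9]
S wood [266 190   5  10  26] [267.7 194.8]
S wood [194 200   6  73 201] [196.8 233.4]
S wood [293 215  22  34 244] [304.6 235. ]
S wood [312 226   5  11  36] [314.1 231. ]
S wood [293 234   5  10  29] [294.8 238.4]
S wood [290 259   8  14  51] [293.6 265.2]
S wood [319 259   9  22  30] [323.  269.5]
S wood [229 265  14  25 150] [234.4 276.6]
S wood [286 267   5  11  26] [288.3 271.8]
S wood [315 267   6  12  38] [317.5 272.6]
```

View pics/c1.png

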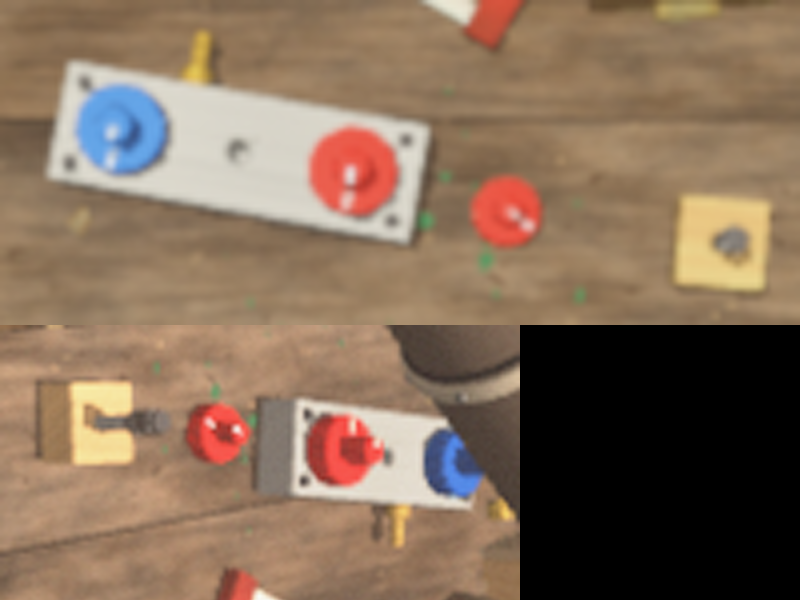

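Crop (×5, offset 180,155): block corners at about (70,62), (430,125), (410,243) and (48,180), and the bore at (238,150). The holder centre is at (723,242) and the pin head at (733,240). Red is the −y outlet, since the nipple points to +x (up in the picture). I'll fit positions from these.

```bash
cat > fit.py <<'E'
from h import *
f={n:viewer.grab_frame(n) for n in('top','side')}
t=f['top']; s=f['side']
def o(u,v): return (u+.5)/5-.5+180,(v+.5)/5-.5+155
def masks(im):
    im=cv2.resize(im,None,fx=4,fy=4,interpolation=cv2.INTER_CUBIC)
    h=cv2.cvtColor(im,cv2.COLOR_BGR2HSV); H=h[...,0].astype(int)
    return {'red':((H<8)|(H>172))&(h[...,1]>140)&(h[...,2]>90),'blue':(abs(H-110)<12)&(h[...,1]>120)&(h[...,2]>80),'grey':(h[...,1]<50)&(h[...,2]>130),'wood':(abs(H-20)<8)&(h[...,2]>165)&(h[...,1]>80)}
def comp(m,uv):
    n,l=cv2.connectedComponents(m.astype(np.uint8)); u,v=uv
    k=l[int(v*4)-6:int(v*4)+6,int(u*4)-6:int(u*4)+6]; k=np.bincount(k[k>0]).argmax()
    c,_=cv2.findContours((l==k).astype(np.uint8),cv2.RETR_EXTERNAL,cv2.CHAIN_APPROX_NONE)
    return max(c,key=cv2.contourArea)
def d4(p): return (np.array(p)+.5)/4-.5
E
python3 - <<'E'
from fit import *
m=masks(t['frame'])
g=comp(m['grey'],(235,190)); q=d4(cv2.boxPoints(cv2.minAreaRect(g)))
P=np.array([onz(t,*x,.04) for x in q]); print('block',P.mean(0),np.linalg.norm(np.diff(P,axis=0),axis=1))
e=P[1]-P[0]; e2=P[2]-P[1]; L=e if np.linalg.norm(e)>np.linalg.norm(e2) else e2; L=L*np.sign(L[1]); print('y-axis ang',np.degrees(np.arctan2(L[1],L[0])))
C=np.array([onz(t,*o(*x),.04) for x in((70,62),(430,125),(410,243),(48,180))]); print('corners',C.mean(0),C)
print('bore',onz(t,*o(238,150),.04))
for k,uv in(('red',(250.5,188)),('blue',(204,180))):
    c=comp(m[k],uv); (a,b),r=cv2.minEnclosingCircle(c); el=cv2.fitEllipse(c); print(k,onz(t,*d4((a,b)),.06),onz(t,*d4(el[0]),.06),el[1])
w=comp(m['wood'],(320,198)); q=d4(cv2.boxPoints(cv2.minAreaRect(w))); P=np.array([onz(t,*x,.035) for x in q]); print('holder',P.mean(0),np.linalg.norm(np.diff(P,axis=0),axis=1)); 
print('head',onz(t,*o(733,240),.098))
# side rays: head top in side crop (rot): side px
Sx=lambda a,b:(220+(b-325)/4, 150+ (520-a)/4)
u,v=Sx(163,422); u=220+(422-325)/4; print('sidehead',(u,v),onz(s,u,v,.09))
print(monitor.get_state()['t'])
E
```

```text
block [0.53003133 0.08820541 0.04      ] [0.08532271 0.2559062  0.08516561]
y-axis ang 79.61128120802093
corners [0.52946715 0.08710651 0.04      ] [[ 0.59190397  0.20351382  0.04      ]
 [ 0.54802917 -0.04345988  0.04      ]
 [ 0.46717408 -0.02956415  0.04      ]
 [ 0.51076139  0.21793624  0.04      ]]
bore [0.53109645 0.08804594 0.04      ]
red [0.51464944 0.00877684 0.06      ] [0.51600604 0.00805121 0.06      ] (61.616939544677734, 66.97398376464844)
blue [0.5443896  0.16485903 0.06      ] [0.54503142 0.1647355  0.06      ] (60.70762634277344, 68.14347839355469)
holder [ 0.46922058 -0.24392559  0.035     ] [0.06801771 0.06641324 0.06800781]
head [ 0.46656306 -0.24125144  0.098     ]
sidehead (244.25, 239.25) [ 0.47214777 -0.23849752  0.09      ]
0.2
```

```bash
cat > go.py <<'E'
from h import *
def go(x,y,z,yaw,st=None):
    st=st or monitor.get_state(); Rc=R.from_euler('xyz',st['ee_rot']); Rt=R.from_euler('xyz',[np.pi,0,np.radians(yaw)])
    d=Rc.inv().apply(np.array([x,y,z])-st['eef_pos']); w=np.degrees((Rc.inv()*Rt).as_rotvec())
    print('at',st['eef_pos'].round(4),np.degrees(st['ee_rot']).round(2),'F',st['force'].round(1),'w',round(st['width'],4),'t',st['t']); print('turn',w.round(2),'shift',d.round(4))
E
python3 -c "
from go import *
go(.468,-.242,.16,-100)"
```

```text
at [ 0.303  -0.6028  0.226 ] [ 1.7994e+02 -1.0000e-02 -1.5331e+02] F [-0.1 -0.2  0.2] w 0.0878 t 0.2
turn [ 6.000e-02  2.000e-02 -5.331e+01] shift [-0.3095  0.2482  0.0662]
```

Call:
move_arm(
  deltas=[
    [[0,0,-7,-0.03,0.025,0.004,0.0876],[0,0,-14,-0.065,0.05,0.008,0.0876],[0,0,-20,-0.095,0.076,0.012,0.0876],[0,0,-26,-0.125,0.1,0.018,0.0876],[0,0,-32,-0.155,0.125,0.024,0.0876],[0,0,-38,-0.19,0.15,0.03,0.0876],[0,0,-43,-0.22,0.177,0.036,0.0876],[0,0,-48,-0.25,0.2,0.04,0.0876],[0,0,-52,-0.28,0.224,0.044,0.0876],[0,0,-53.3,-0.3,0.24,0.05,0.0876],[0,0,-53.3,-0.3095,0.248,0.05,0.0876],[0,0,-53.3,-0.3095,0.248,0.05,0.0876]],
  ],
)

```text
t: 1.2
eef_pos: [0.4691, -0.2405, 0.1765]
ee_rot: [3.141, 0.0, -1.743]
force: [0.0, 0.2, 0.4]
width: 0.0875
```

```bash
python3 -c "
from go import *
t=grab('top');s=grab('side')
go(.468,-.242,.16,-100)
a=cv2.resize(t['frame'][160:240,270:370],None,fx=4,fy=4,interpolation=2);b=cv2.resize(s['frame'][190:290,200:300],None,fx=4,fy=4,interpolation=2)
o=np.zeros((400,800,3),np.uint8);o[:320,:400]=a;o[:,400:]=b;cv2.imwrite('pics/c2.png',o)"
```

```text
at [ 0.4684 -0.2425  0.1767] [ 1.800e+02 -1.000e-02 -9.998e+01] F [-0.9  0.1  0.4] w 0.0876 t 1.3
turn [ 0.   -0.01  0.02] shift [-0.0004  0.0005  0.0167]
```

View pics/c2.png

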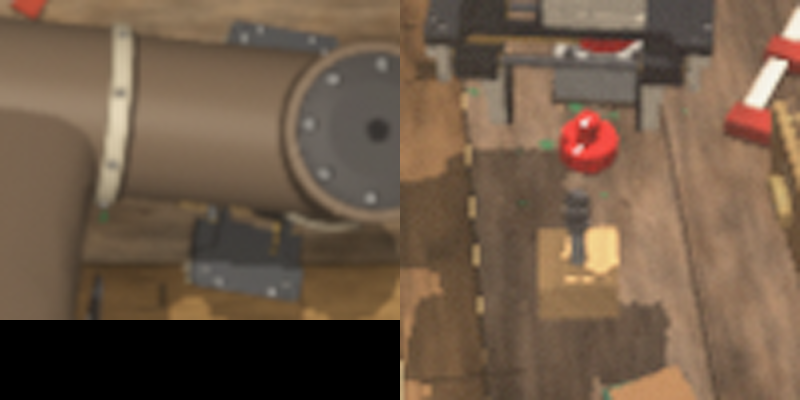

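The side crop shows the open fingers above the pin, tips at (500,122) and (650,128), and the pin head straight below at (576,205). I'll compare the fingers' projected position with what the calibration predicts.

```bash
python3 -c "
from go import *
s=grab('side');p=monitor.get_state()['eef_pos'];print(proj(s,p),'seen 243.8,221')
print(proj(s,[.468,-.242,.1]),'head top seen 244.2,238.7',onz(s,244.2,238.7,.095))
go(.468,-.242,.07,-100)"
```

```text
(np.float64(242.52077655682535), np.float64(219.11719716700145)) seen 243.8,221
(np.float64(242.90920166279372), np.float64(237.8404001375427)) head top seen 244.2,238.7 [ 0.47182362 -0.24108008  0.095     ]
at [ 0.4681 -0.243   0.1767] [-1.8000e+02 -1.0000e-02 -1.0004e+02] F [-0.2  1.1  0.2] w 0.0879 t 1.35
turn [-0.   -0.01 -0.04] shift [-0.001   0.0003  0.1067]
```

Call:
move_arm(
  deltas=[
    [[0,0,0,0,0,0.03,0.0876],[0,0,0,0,0,0.06,0.0876],[0,0,0,0,0,0.085,0.0876],[0,0,0,0,0,0.105,0.0876],[0,0,0,0,0,0.107,0.06],[0,0,0,0,0,0.107,0.035],[0,0,0,0,0,0.107,0.025],[0,0,0,0,0,0.107,0.018],[0,0,0,0,0,0.107,0.012],[0,0,0,0,0,0.107,0.01],[0,0,0,0,0,0.107,0.01],[0,0,0,0,0,0.107,0.01]],
  ],
  force=15,
)

```text
t: 2.35
eef_pos: [0.4685, -0.2425, 0.0701]
ee_rot: [-3.141, 0.0, -1.745]
force: [-0.5, -0.3, -0.3]
width: 0.0399
```

Call:
move_arm(
  deltas=[
    [[0,0,0,0,0,0,0.01],[0,0,0,0,0,0,0.01],[0,0,0,0,0,0,0.01],[0,0,0,0,0,0,0.01],[0,0,0,0,0,0,0.01],[0,0,0,0,0,0,0.01],[0,0,0,0,0,0,0.01],[0,0,0,0,0,0,0.01]],
  ],
  force=30,
)

```text
t: 3.02
eef_pos: [0.4683, -0.2425, 0.0695]
ee_rot: [-3.142, 0.0, -1.746]
force: [0.2, 0.2, 1.4]
width: 0.0173
```

Call:
move_arm(
  deltas=[
    [[0,0,0,0,0,-0.008,0.01],[0,0,0,0,0,-0.02,0.01],[0,0,0,0,0,-0.04,0.01],[0,0,0,0,0,-0.06,0.01],[0,0,0,0,0,-0.08,0.01],[0,0,0,0,0,-0.1,0.01],[0,0,0,0,0,-0.12,0.01],[0,0,0,0,0,-0.12,0.01],[0,0,0,0,0,-0.12,0.01]],
  ],
)

```text
t: 3.77
eef_pos: [0.4688, -0.2425, 0.1911]
ee_rot: [-3.139, 0.0, -1.746]
force: [-0.4, 0.2, -2.3]
width: 0.017
```

```bash
python3 -c "
from go import *
go(.530,.0875,.19,-100)"
```

```text
at [ 0.4688 -0.2425  0.1911] [-1.7984e+02  1.0000e-02 -1.0001e+02] F [-0.4  0.2 -2.3] w 0.017 t 3.7667
turn [-0.16  0.01 -0.01] shift [-0.3356 -0.0029  0.0011]
```

Call:
move_arm(
  deltas=[
    [[0,0,0,-0.015,0,0,0.01],[0,0,0,-0.045,-0.001,0,0.01],[0,0,0,-0.08,-0.001,0,0.01],[0,0,0,-0.115,-0.001,0,0.01],[0,0,0,-0.15,-0.002,0,0.01],[0,0,0,-0.185,-0.002,0,0.01],[0,0,0,-0.22,-0.002,0,0.01],[0,0,0,-0.255,-0.002,0,0.01],[0,0,0,-0.29,-0.003,0,0.01],[0,0,0,-0.32,-0.003,0,0.01],[0,0,0,-0.3355,-0.003,0,0.01],[0,0,0,-0.3355,-0.003,0,0.01]],
  ],
)

```text
t: 4.77
eef_pos: [0.5296, 0.0899, 0.1885]
ee_rot: [3.14, -0.001, -1.743]
force: [-0.3, 1.0, -1.4]
width: 0.0171
```

```bash
python3 -c "
from go import *
t=grab('top');s=grab('side')
go(.530,.0875,.14,-100)
a=cv2.resize(t['frame'][150:230,180:280],None,fx=4,fy=4,interpolation=2);b=cv2.resize(s['frame'][120:220,200:300],None,fx=4,fy=4,interpolation=2)
o=np.zeros((400,800,3),np.uint8);o[:320,:400]=a;o[:,400:]=b;cv2.imwrite('pics/c3.png',o)"
```

```text
at [0.5289 0.0875 0.1886] [ 1.799e+02 -7.000e-02 -9.995e+01] F [-0.4 -0.2 -1.6] w 0.0174 t 4.8667
turn [ 0.1  -0.07  0.05] shift [-0.0002 -0.0012  0.0486]
```

View pics/c3.png

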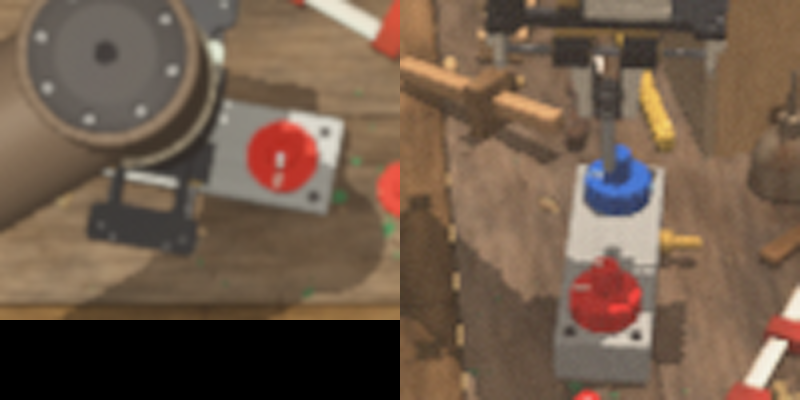

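The side crop shows the pin held upright between the fingers, head at (606,80) and foot at (608,172). The bore mouth is the dark spot at (612,252). I'll check all three against projection.

```bash
python3 -c "
from go import *
s=grab('side');f=s['frame'][120:220,200:300]
p=monitor.get_state()['eef_pos']
c=lambda q:(np.array(proj(s,q))-[200,120])*4+1.5
print('foot',c(p-[0,0,.0595]),'headtop',c(p+[0,0,.0305]),'headbot',c(p-[0,0,.0015]),'bore',c([.53,.0875,.04]),'blueknob',c([.5447,.1647,.09]))
g=cv2.resize(cv2.cvtColor(f,cv2.COLOR_BGR2GRAY),None,fx=4,fy=4,interpolation=2)
m=(g[235:280,585:640]if 0 else g[235:275,585-400:640-400]);print(g[235:275:3,188:240:4])
print(g[100:175:6,180:236:4])
"
```

```text
foot [206.50705655 167.87347522] headtop [205.80593015  80.31176386] headbot [206.06092578 112.15745294] bore [208.34174393 248.41564934] blueknob [214.87369488 149.98549776]
[[194 194 192 192 194 194 195 195 193 197 195 196 197]
 [195 192 191 192 194 193 195 195 194 195 196 196 196]
 [194 193 190 191 195 197 194 192 194 195 198 197 196]
 [195 194 190 190 189 181 176 180 189 194 196 196 195]
 [195 193 189 186 172 150 142 149 170 191 195 194 194]
 [194 191 190 183 153 121 111 119 149 187 198 194 194]
 [193 190 192 183 145 108 100 113 152 189 200 198 194]
 [197 192 174 154 124 100  97 110 140 165 172 177 189]
 [195 179 152 133 103  90  93 107 125 133 133 151 187]
 [176 149 135 129  93  82  88 101 114 116 111 137 179]
 [141 115 113 116  91  84  86  95 107 117 115 129 153]
 [112  93  90  93  87  87  87  86  94 111 116 118 135]
 [ 94  85  80  80  85  86  83  79  84 100 110 111 129]
 [ 88  84  81  80  84  80  77  76  80  90  99 107 125]]
[[127 133 121  85  59  64  73  73  69  59  70 107 131 133]
 [128 136 126  90  61  66  67  66  66  54  77 122 134 130]
 [125 134 126  92  69  74  76  74  76  68  83 124 135 133]
 [106 106 100  91  81  80  77  74  78  75  85 113 122 121]
 [ 91  88  91 102 103  97  98  99  99 104 111 117 121 123]
 [ 91  87  90  98  97  95 102 100 100 109 118 119 123 127]
 [ 74  72  87 104 101  94 100 101  98 105 110 112 117 121]
 [ 58  76 105 114 109  97  97 101  95  99 109 114 116 120]
 [ 68  91 109 114 112 101 101 101 107 119 119 116 119 119]
 [ 96 106 109 111 106  99 100  99 103 115 117 114 111 112]
 [ 91  91  97 101 109 105 102 101  91  87  93  86  80  98]
 [174 172 135 120 118 110 102  97  89  75  67  67  77 102]
 [188 173 140 139 154 155 111  86  80  66  65  66  77 100]]
```

The bore reads about 4 crop px off prediction, so I'll lower to just above the mouth and compare directly.

Call:
move_arm(
  deltas=[
    [[0,0,0,0,0,0.02,0.01],[0,0,0,0,-0.001,0.04,0.01],[0,0,0,0,-0.002,0.06,0.01],[0,0,0,0,-0.002,0.078,0.01],[0,0,0,0,-0.002,0.082,0.01],[0,0,0,0,-0.002,0.082,0.01]],
  ],
)

```text
t: 5.42
eef_pos: [0.5305, 0.0855, 0.1064]
ee_rot: [3.139, -0.002, -1.747]
force: [-0.0, -0.2, -0.6]
width: 0.0171
```

```bash
python3 -c "
from go import *
s=grab('side');t=grab('top')
go(.530,.0875,.105,-100)
p=monitor.get_state()['eef_pos']
a=cv2.resize(s['frame'][150:200,230:280],None,fx=12,fy=12,interpolation=2)
c=lambda q:(np.array(proj(s,q))-[230,150])*12+5.5
print('foot',c(p-[0,0,.0595]),'headbot',c(p-[0,0,.0015]),'bore',c([.53,.0875,.04]))
cv2.imwrite('pics/c4.png',a)"
```

```text
at [0.532  0.0865 0.1084] [-1.7996e+02  1.0000e-02 -1.0004e+02] F [ 0.1  0.1 -1.2] w 0.0173 t 5.5167
turn [-0.04  0.01 -0.04] shift [-0.0006  0.0021  0.0034]
foot [272.93931297 364.30024528] headbot [271.91755433 207.16080749] bore [266.0252318  386.24694801]
```

View pics/c4.png

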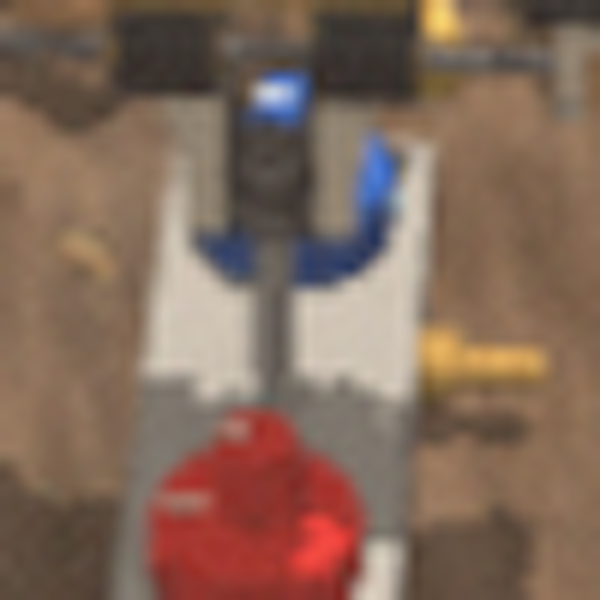

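The side crop shows the shank at column 274, with the bore's column at about 277 from the earlier view. The pin therefore lines up to about 1 mm in x. I'll ease it down while watching the force.

Call:
move_arm(
  deltas=[
    [[0,0,0,0,0,0.004,0.01],[0,0,0,0,0,0.008,0.01],[0,0,0,0,0,0.012,0.01],[0,0,0,0,0,0.012,0.01]],
  ],
)

```text
t: 5.85
eef_pos: [0.5313, 0.0871, 0.0951]
ee_rot: [3.141, 0.0, -1.746]
force: [-1.1, 1.3, -1.8]
width: 0.0173
```

Call:
move_arm(
  deltas=[
    [[0,0,0,0,0,0.002,0.01],[0,0,0,0,0,0.004,0.01],[0,0,0,0,0,0.006,0.01],[0,0,0,0,0,0.008,0.01],[0,0,0,0,0,0.008,0.01]],
  ],
)

```text
t: 6.27
eef_pos: [0.5315, 0.0872, 0.0872]
ee_rot: [3.141, 0.0, -1.745]
force: [0.7, 1.4, -1.6]
width: 0.0173
```

Call:
move_arm(
  deltas=[
    [[0,0,0,0,0,0.002,0.01],[0,0,0,0,0,0.004,0.01],[0,0,0,0,0,0.006,0.01],[0,0,0,0,0,0.008,0.01],[0,0,0,0,0,0.01,0.01],[0,0,0,0,0,0.012,0.01],[0,0,0,0,0,0.012,0.01]],
  ],
)

```text
t: 6.85
eef_pos: [0.5315, 0.0871, 0.0751]
ee_rot: [3.141, -0.0, -1.746]
force: [0.3, 3.5, -2.5]
width: 0.0172
```

Call:
move_arm(
  deltas=[
    [[0,0,0,-0.0005,0,0.0015,0.01],[0,0,0,-0.0007,0,0.003,0.01],[0,0,0,-0.0007,0,0.0045,0.01],[0,0,0,-0.0007,0,0.006,0.01],[0,0,0,-0.0007,0,0.007,0.01],[0,0,0,-0.0007,0,0.007,0.01]],
  ],
)

```text
t: 7.35
eef_pos: [0.532, 0.0876, 0.0694]
ee_rot: [-3.141, -0.0, -1.745]
force: [-2.7, 1.5, 8.5]
width: 0.0173
```

Floor contact came at TCP z 0.0694, the same as in the holder (0.0695), so the pin is home. Releasing and backing off.

Call:
move_arm(
  deltas=[
    [[0,0,0,0,0,-0.001,0.01],[0,0,0,0,0,-0.001,0.06],[0,0,0,0,0,-0.001,0.06],[0,0,0,0,0,-0.001,0.06],[0,0,0,0,0,-0.001,0.06],[0,0,0,0,0,-0.001,0.06],[0,0,0,0,0,-0.03,0.06],[0,0,0,0,0,-0.06,0.06],[0,0,0,0,0,-0.09,0.06],[0,0,0,0,0,-0.11,0.06],[0,0,0,0,0,-0.11,0.06]],
  ],
)

```text
t: 8.27
eef_pos: [0.5341, 0.0885, 0.1834]
ee_rot: [-3.135, 0.004, -1.745]
force: [0.1, 0.9, -0.4]
width: 0.0601
```

```bash
python3 -c "
from go import *
s=grab('side');t=grab('top')
b=np.array([.5315,.087,0]);th=np.radians(-10);Y=np.array([-np.sin(th),np.cos(th),0])
r=b-.08*Y;print('red by block',r)
go(r[0],r[1],.14,-100)
a=cv2.resize(s['frame'][140:210,220:290],None,fx=8,fy=8,interpolation=2)
cv2.imwrite('pics/c5.png',a)
c=lambda q:(np.array(proj(s,q))-[220,140])*8+3.5
print('pin head top',c([.5315,.0872,.1]),'if home; 5mm higher:',c([.5315,.0872,.105]),'red knob top',c([r[0],r[1],.09]))"
```

```text
red by block [0.51760815 0.00821538 0.        ]
at [0.5319 0.0879 0.1793] [-1.7992e+02  8.0000e-02 -1.0002e+02] F [ 0.6 -0.2 -0.7] w 0.0601 t 8.3667
turn [-0.08  0.08 -0.02] shift [0.0811 0.0003 0.0392]
pin head top [259.90436774 229.789197  ] if home; 5mm higher: [259.84209647 220.58973035] red knob top [247.80772123 365.85410085]
```

View pics/c5.png

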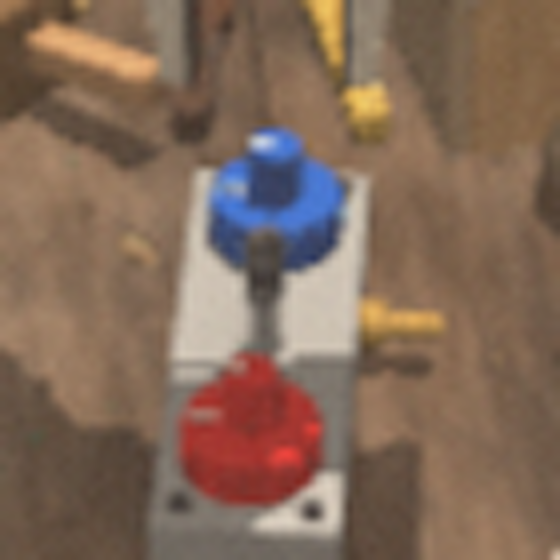

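The side crop shows the pin standing in the bore, head top at (266,236), with blue and red shut. Allowing for the camera's usual bias of about 6–8 px, that matches the home prediction of (260,230). The red knob top is at (256,368), as predicted with the same bias. Next is the red knob.

Call:
move_arm(
  deltas=[
    [[0,0,0,0.02,0,0.0,0.06],[0,0,0,0.045,0,0.005,0.06],[0,0,0,0.07,0.0,0.02,0.06],[0,0,0,0.0808,0.0,0.04,0.06],[0,0,0,0.0808,0.0,0.06,0.06],[0,0,0,0.0808,0.0,0.08,0.06],[0,0,0,0.0808,0.0,0.1,0.06],[0,0,0,0.0808,0.0,0.11,0.06],[0,0,0,0.0808,0.0,0.11,0.06]],
  ],
)

```text
t: 9.12
eef_pos: [0.5153, 0.0073, 0.0655]
ee_rot: [3.136, -0.003, -1.746]
force: [-0.4, 0.2, 0.7]
width: 0.0597
```

```bash
python3 -c "
from go import *
grab('top');grab('top');go(.518,.0085,.068,-100)"
```

```text
at [0.5175 0.0081 0.0683] [ 1.7994e+02 -6.0000e-02 -9.9990e+01] F [-1.5 -0.1  0.7] w 0.0601 t 9.2167
turn [ 0.06 -0.06  0.01] shift [-0.0005 -0.0005  0.0003]
```

Call:
move_arm(
  deltas=[
    [[0,0,0,0,0,0,0.015],[0,0,0,0,0,0,0.015],[0,0,0,0,0,0,0.015],[0,0,0,0,0,0,0.015],[0,0,0,0,0,0,0.015],[0,0,0,0,0,0,0.015],[0,0,0,0,0,0,0.015],[0,0,0,0,0,0,0.015],[0,0,0,0,0,0,0.015],[0,0,0,0,0,0,0.015]],
  ],
  force=25,
)

```text
t: 10.05
eef_pos: [0.5176, 0.0082, 0.0688]
ee_rot: [-3.142, 0.0, -1.746]
force: [-2.8, 0.5, 4.8]
width: 0.0233
```

```bash
python3 -c "
from go import *
go(.518,.0085,.068,-100);s=monitor.get_state();print(s['moment'],s['joint_efforts'][5])"
```

```text
at [0.5176 0.0082 0.0688] [-180.      0.   -100.01] F [-2.8  0.5  4.8] w 0.0233 t 10.05
turn [-0.    0.   -0.01] shift [-0.0004 -0.0003  0.0008]
[ 0.41847863  0.9830261  -0.00470399] 0.012109625386074185
```

Call:
move_arm(
  deltas=[
    [[0,0,3,0,0,0,0.015],[0,0,6,0,0,0,0.015],[0,0,9,0,0,0,0.015],[0,0,12,0,0,0,0.015],[0,0,14,0,0,0,0.015],[0,0,14,0,0,0,0.015]],
  ],
)

```text
t: 10.55
eef_pos: [0.5178, 0.008, 0.0688]
ee_rot: [-3.141, -0.0, -1.991]
force: [-2.2, -0.4, 6.1]
width: 0.0233
```

```bash
python3 -c "
from go import *
go(.518,.0085,.068,-100);s=monitor.get_state();print(s['moment'],s['joint_efforts'][5])"
```

```text
at [0.5178 0.008  0.0688] [-1.7998e+02 -1.0000e-02 -1.1405e+02] F [-2.2 -0.4  6.1] w 0.0233 t 10.55
turn [ -0.02  -0.02 -14.05] shift [-0.0006  0.      0.0008]
[-0.34338476  0.54478402  0.24747193] -1.0149801895022392
```

Moment z reads 0.25 N m after 14° this way. I'll go back the other way to compare.

Call:
move_arm(
  deltas=[
    [[0,0,-4,0,0,0,0.015],[0,0,-8,0,0,0,0.015],[0,0,-12,0,0,0,0.015],[0,0,-16,0,0,0,0.015],[0,0,-20,0,0,0,0.015],[0,0,-24,0,0,0,0.015],[0,0,-24,0,0,0,0.015]],
  ],
)

```text
t: 11.13
eef_pos: [0.5183, 0.0083, 0.0688]
ee_rot: [-3.14, 0.0, -1.567]
force: [0.9, 0.5, 3.7]
width: 0.0235
```

```bash
python3 -c "
from go import *
go(.518,.0085,.068,-100);s=monitor.get_state();print(s['moment'],s['joint_efforts'][5])
f=grab('side');t=grab('top')
a=cv2.resize(f['frame'][150:210,220:280],None,fx=6,fy=6,interpolation=2);b=cv2.resize(t['frame'][160:220,220:280],None,fx=6,fy=6,interpolation=2)
cv2.imwrite('pics/c6.png',np.hstack([a,b]))"
```

```text
at [0.5183 0.0083 0.0688] [-1.7993e+02  1.0000e-02 -8.9760e+01] F [0.9 0.5 3.7] w 0.0235 t 11.1333
turn [-0.07  0.02 10.24] shift [-0.0002  0.0003  0.0008]
[0.03138131 0.01721174 0.07393525] 1.1934180557727814
```

View pics/c6.png

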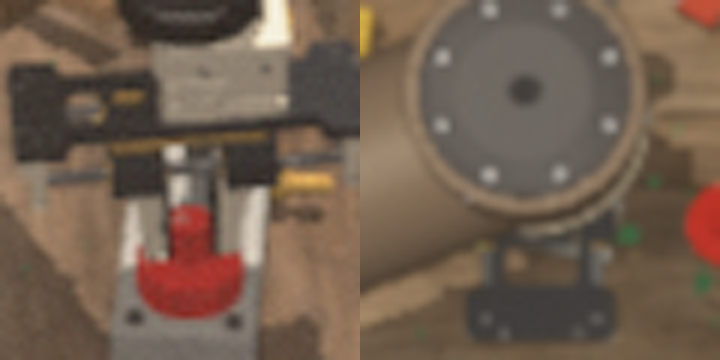

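The view shows the knob gripped with the pointer hidden behind the finger. This way the moment is near zero (0.07, against 0.25 at the stop), so I'll continue this way and watch it.

Call:
move_arm(
  deltas=[
    [[0,0,-4,0,0,0,0.015],[0,0,-8,0,0,0,0.015],[0,0,-12,0,0,0,0.015],[0,0,-16,0,0,0,0.015],[0,0,-20,0,0,0,0.015],[0,0,-25,0,0,0,0.015],[0,0,-30,0,0,0,0.015],[0,0,-30,0,0,0,0.015]],
  ],
)

```text
t: 11.9
eef_pos: [0.518, 0.0082, 0.0688]
ee_rot: [-3.141, -0.0, -1.045]
force: [1.0, 0.9, 5.7]
width: 0.0236
```

```bash
python3 -c "
from go import *
go(.518,.0085,.068,-100);s=monitor.get_state();print(s['moment'],s['joint_efforts'][5],s['q'][5])
f=grab('side')
a=cv2.resize(f['frame'][150:210,220:280],None,fx=8,fy=8,interpolation=2)
cv2.imwrite('pics/c7.png',a)"
```

```text
at [0.518  0.0082 0.0688] [-1.7996e+02 -1.0000e-02 -5.9880e+01] F [1.  0.9 5.7] w 0.0236 t 11.9
turn [-0.05  0.   40.12] shift [-0.0002 -0.0001  0.0008]
[0.00888888 0.09757803 0.08216343] 1.6020463407039642 0.13034496809758234
```

View pics/c7.png

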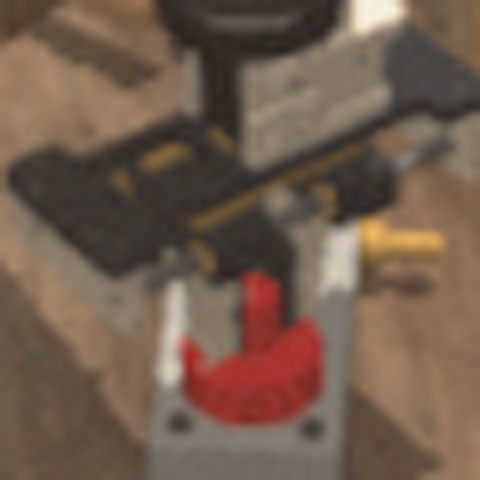

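Call:
move_arm(
  deltas=[
    [[0,0,-4,0,0,0,0.015],[0,0,-8,0,0,0,0.015],[0,0,-12,0,0,0,0.015],[0,0,-16,0,0,0,0.015],[0,0,-20,0,0,0,0.015],[0,0,-21,0,0,0,0.015],[0,0,-21,0,0,0,0.015]],
  ],
)

```text
t: 12.53
eef_pos: [0.518, 0.0083, 0.0688]
ee_rot: [-3.141, -0.0, -0.684]
force: [0.2, 0.2, 5.4]
width: 0.0229
```

```bash
python3 -c "
from go import *
go(.518,.0085,.068,-100);s=monitor.get_state();print(s['moment'],s['joint_efforts'][5],s['q'][5])
f=grab('side')
a=cv2.resize(f['frame'][175:210,230:275],None,fx=16,fy=16,interpolation=2)
a=np.clip(a.astype(float)*1.6,0,255).astype(np.uint8)
cv2.imwrite('pics/c8.png',a)
print(cv2.cvtColor(f['frame'],cv2.COLOR_BGR2HSV)[190:206,240:264,1])"
```

```text
at [0.518  0.0083 0.0688] [-1.7996e+02 -3.0000e-02 -3.9170e+01] F [0.2 0.2 5.4] w 0.0229 t 12.5333
turn [-5.000e-02 -1.000e-02  6.083e+01] shift [-0.0001 -0.0002  0.0008]
[-0.01688459  0.1165769  -0.04130158] 0.5143731459975243 0.49166266418454907
[[ 56  55  57  46  48  55  54  57  59  56  51  74 151 182 170 169 182 182
  176 106  30  29  34  44]
 [ 58  58  54  51  56  57  58  57  53  56  59  77 158 179 181 178 182 187
  184 139  61  34  35  45]
 [ 56  44  54  53  51  58  59  56  58  55  56  78 159 179 175 182 183 186
  182 157  81  37  34  47]
 [ 47  45  79 123 108  68  54  57  55  55  57  79 155 174 179 183 185 179
  185 176 104  40  35  47]
 [ 41  41 105 175 160 134 101  71  56  58  74 129 177 179 180 182 179 180
  186 178 103  34  33  52]
 [ 39  43 118 183 184 181 170 118  78  89 127 175 183 185 185 183 184 182
  176 180 108  32  35  57]
 [ 37  47 110 173 180 184 154 124 124 155 170 186 182 185 184 185 181 185
  185 182 110  33  32  55]
 [ 39  45 105 177 172 181 165 150 169 185 179 183 191 183 187 181 186 178
  183 169 101  31  35  57]
 [ 32  38  79 169 176 178 183 180 180 176 183 182 178 177 180 181 176 173
  172 149  76  32  33  60]
 [ 33  32  70 146 169 172 170 176 177 177 180 178 181 174 176 186 173 179
  172 111  49  35  36  55]
 [ 33  29  43  86 147 179 174 177 181 173 186 183 179 168 177 177 173 173
  148  79  31  32  35  50]
 [ 35  34  39  48  83 147 176 182 175 181 175 182 172 178 182 184 166 144
   97  48  37  35  36  55]
 [ 34  43  36  34  47  62  90 131 170 181 178 175 184 176 151 134  98  68
   61  36  35  36  36  68]
 [ 36  45  44  40  31  37  44  58  68  89 107 106  98  69  64  57  50  36
   45  56  38  36  35  73]
 [ 34  35  37  34  37  35  34  33  32  43  48  49  45  35  38  35  38  37
   44  42  33  35  36  68]
 [ 34  33  34  37  35  34  36  34  33  38  33  26  31  36  38  37  34  34
   34  35  33  32  33  78]]
```

View pics/c8.png

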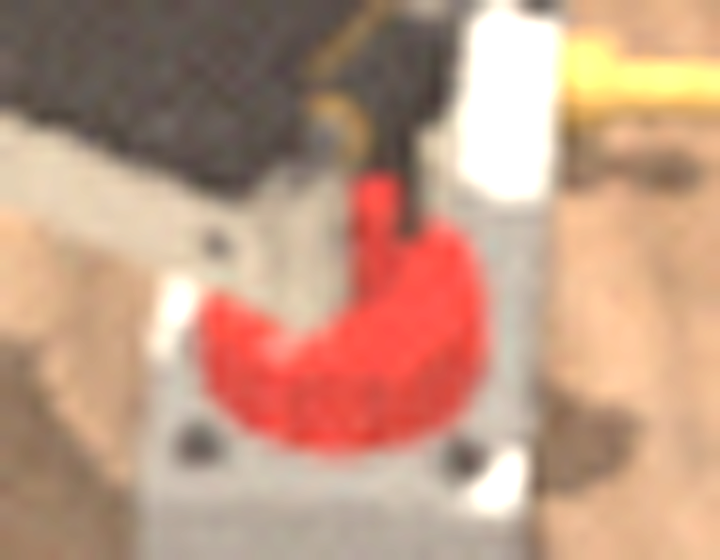

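The brightened crop shows the white pointer tip at (283,345), lower left by the finger, so the cap has turned with it. I'll compute the angle.

```bash
python3 -c "
from go import *
f=grab('side')
for u,v in((247,196.5),(246.5,196),(247.5,197.3)):
  d=onz(f,u-1,v-.8,.0625)[:2]-[.518,.0083]; print(d,np.hypot(*d),(np.degrees(np.arctan2(d[1],d[0]))%360)-170)
"
```

```text
[-0.0179902  -0.01956625] 0.02657979523316384 57.40299041871742
[-0.01939638 -0.0168203 ] 0.02567376022344197 50.93141249979962
[-0.016743   -0.02382965] 0.029123538277605544 64.90766449876702
```

The cap is at about 58–66°, well past 42°. A small test lift first.

Call:
move_arm(
  deltas=[
    [[0,0,0,0,0,-0.001,0.01],[0,0,0,0,0,-0.002,0.01],[0,0,0,0,0,-0.004,0.01],[0,0,0,0,0,-0.006,0.01],[0,0,0,0,0,-0.006,0.01]],
  ],
  force=35,
)

```text
t: 13.05
eef_pos: [0.5176, 0.0082, 0.0748]
ee_rot: [-3.142, -0.0, -0.682]
force: [-0.0, -0.4, -0.3]
width: 0.023
```

Call:
move_arm(
  deltas=[
    [[0,0,0,0,0,-0.006,0.01],[0,0,0,0,0,-0.015,0.01],[0,0,0,0,0,-0.028,0.01],[0,0,0,0,0,-0.044,0.01],[0,0,0,0,0,-0.06,0.01],[0,0,0,0,0,-0.074,0.01],[0,0,0,0,0,-0.086,0.01],[0,0,0,0,0,-0.092,0.01],[0,0,0,0,0,-0.094,0.01],[0,0,0,0,0,-0.094,0.01],[0,0,0,0,0,-0.094,0.01],[0,0,0,0,0,-0.094,0.01]],
  ],
)

```text
t: 14.05
eef_pos: [0.5171, 0.008, 0.1678]
ee_rot: [3.14, 0.001, -0.681]
force: [0.6, 0.7, -1.1]
width: 0.023
```

```bash
python3 -c "
from go import *
f=grab('side');t=grab('top');go(.518,.0085,.169,-40)
a=cv2.resize(f['frame'][130:220,210:300],None,fx=6,fy=6,interpolation=2)
c=lambda q:(np.array(proj(f,q))-[210,130])*6+2.5
print('pin top home',c([.5317,.0875,.1]),'cap rim',c([.518,.0083,.14]),'outlet',c([.518,.0083,.04]))
cv2.imwrite('pics/c9.png',a)"
```

```text
at [0.5172 0.008  0.1678] [ 1.7993e+02  4.0000e-02 -3.9020e+01] F [ 0.6  0.3 -1.5] w 0.023 t 14.15
turn [0.07 0.04 0.98] shift [ 0.0003 -0.0009 -0.0012]
pin top home [255.09112477 231.8757131 ] cap rim [245.75357623 263.60349553] outlet [247.0476097  401.90643687]
```

View pics/c9.png

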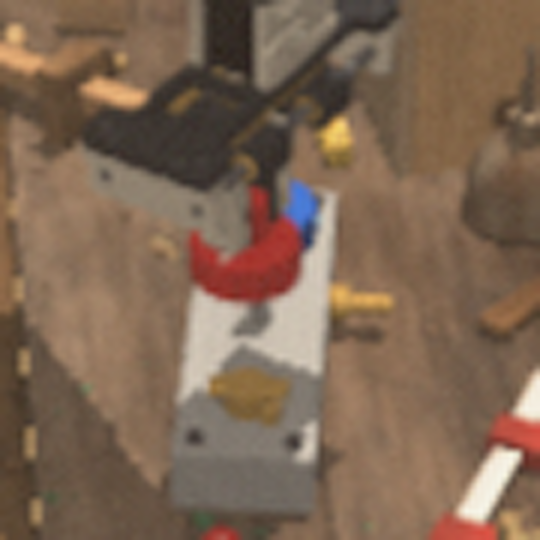

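The crop shows the red cap held level, about 99 mm up, over the open outlet at (250,390). The pin's shank stands at the bore at (255,320), and blue is still in place. Handing in.

```bash
python3 -c "
from station import arm,monitor
print(monitor.get_state()['qd'].round(3)); print(arm.job_done())"
```

```text
[ 0.     0.     0.004  0.001 -0.001  0.001]
the job is handed in; nothing more can be done
None
```

I put the bleed pin in the block's bore and released it. I then turned the red cap free and lifted it off, and handed the job in with it held still. The robot's clock read about 14 s.

- **Pin:** it met the bore floor at TCP height 69.4 mm, against 69.5 mm when it stood in the holder, so it is fully home. A side view after release agreed, allowing for a steady camera offset of about 1 pixel.
- **Red cap:** turning clockwise seen from above met a stop (0.25 N m). Anticlockwise it yielded. The pointer read roughly 58–66° from the block's x, and it lifted with no resistance.
- **At hand-in:** the cap was about 99 mm above its seat, level to about 0.1°, with the arm almost at rest.
- **Less certain:** in the last picture the raised cap hid the pin's head, so only what I took to be its lower shank at the bore was visible. The blue cap was partly hidden, and nothing had touched it. I compared neither with a later, clear view.
- **Disagreement:** the two cameras differed by about 2–3 mm on the bore's x position. I aimed between them, and the pin went in with no more than about 3.5 N of side force.

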